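# Make the graver hone safe and switch it on

### The arm

A 6-joint arm with a two-finger parallel gripper is mounted at the origin on a cart in front of the work surface, level with it; the furniture and walls round the work are solid. World frame = base frame: x ahead of the robot, y to its left, z up, the work surface at z = 0. Lengths are in m, angles in rad, forces in N, time in s.
With the tool pointing down it reaches from about 0.375 to 0.975 m from the base axis. Payload 3.8 kg.
Tool frame: the origin (TCP) lies midway between the tips of the shut fingers; the grasp point (between the pads) lies ctrl.grip_point_offset behind it (ctrl.grip_point_offset is the distance from the TCP to the grasp point, in m); z points along the fingers, y is the line along which they close (so a half turn about z gives the same grasp; the last joint's range is limited). The gripper opens to 85 mm and grips with 20 to 120 N. Pads are 22 mm wide; open, the fingers measure 114 mm over their backs; the gripper's body (76 mm by 85 mm) begins 54 mm behind the grasp point. The pads swing forward as they close: fully open they stand 13 mm farther back than shut.
Start: joints at [1.107, 0.264, 1.604, -0, 1.274, -0.037], TCP at [0.279, 0.614, 0.231] pointing down, gripper open.
Joint ranges: [-2.63, 2.63], [-0.94, 2.18], [0.31, 2.57], [-1.31, 4.45], [0, 2.66], [-2.55, 2.55]. Speed limits (rad/s): [2.57, 2.57, 3.14, 3.14, 3.14, 3.14].

### API

Orientations are given as a rotation vector (axis times angle).
In Python, from plant import readout, viewer, ticket, ctrl gives the robot as it stands.
- The arm moves only by the tool servo_tool, never from a script. Its arguments are lists of equal length, an entry for each row: "travel": the shift along the tool's x, y, z as a fraction of full scale, a list of three; "delta_rot": the turn, a rotation vector about the tool's x, y, z as a fraction of full scale, a list of three; "gripper": the opening, from -1 (shut) to 1 (fully open). A call has 1 to 20 rows; each row is the pose to reach, as a shift and turn from the pose commanded when the call began, along the tool's axes at that moment; what a row does not reach only later rows make up. Full scale, the value 1, is 1 m for a shift and 120 degrees for a turn. A row lasts 1/8 s, in which the tool goes at most 62.5 mm and 10.7 degrees, less where a joint would pass 70% of its speed; a pose out of reach is approached as far as the arm can. A call with a number of a shift or a turn outside -1 to 1 is refused whole. A call with a gripper value outside its range is refused whole. The fingers move at their own pace and stop on an object; "grip_force" is the grip in N (left out, the last holds). Time passes only in rows, so rows that repeat a pose let the fingers close. It gives the time, the measured TCP pose, the force, the opening and the grip force at its end, in the units of the state.
- readout.observe(): the state, without advancing time (a new reading comes with each control period).
- viewer.capture(name): name is "scene" or "top" or "wrist"; returns (picture, depth): 420x560x3 uint8, red, green, blue; 420x560 float32, m along the optical axis (not along the pixel's ray), 0 where there is no reading.
- viewer.camera_info(name): a dict with "fx", "fy", "cx", "cy" (pixels), "R" (3x3) and "t" (3): a world point X has camera coordinates R X + t; the wrist camera has in their place "mount" (4x4, takes a point from camera to tool coordinates, whose origin is the TCP and whose axes are the flange's). Camera axes: x right, y down, z forward; pixel columns grow to the right and rows downward; lengths in m; the calibration is good to about 2 mm. The wrist camera is an equidistant fisheye: a pixel r from the principal point sees the ray r / f radians off the axis. A picture is of the moment at which its call begins: read the wrist's pose just before it. camera_info takes no time and is no camera call.
- ticket.finish_job(): hands the job in; it is judged then, once.
The state is a dict: "time": time; "joints": joint angles; "qd": joint speeds; "joint_efforts": joint torques, N m; "tool_pos": TCP position; "tool_rot": TCP orientation; "wrist_force": force on the tool from outside, world axes, zero at the start; "moment": the same for the moment, N m; "gripper_width": opening from 0.0 (shut) to 1.0 (fully open); "grip_force": force on a finger pad.
Only numpy, scipy, OpenCV 4.12 (cv2) and the standard library are available. Lean on these libraries where they do the work, as an engineer would, in place of code of your own. Each camera call takes 0.05 s, during which the arm holds its last target. There are 200 camera calls.

### The job

The power hone was left with its starter in while the mains was off, so its lap would start by itself. With your fingertips, first press the starter's mushroom stop button home, then set the direction rocker by pressing down its right-hand end, and only then switch the mains on by pressing down the far end of the mains rocker. Only press: lift nothing, and leave the loupe, graver and emery stick where they are.

Things in the scene. Friction and masses are not known exactly. Their poses are not given: they have to be found in the camera images.
- hone: Fixed grey box, 200 mm deep (x), 300 wide (y), aluminium deck 80 mm above the bench. Origin under its centre, x to its back (far side), y to its left, z up (so left, right, near, far). Yaw -0.77 to -0.27, about square to the bench. Right half: round lap with splash guard, post 155 mm. Left half: two starter buttons near, direction rocker behind them, at the back mains rocker (left) and speed knob
- stop_button (a joint): Travel of the starter's stop button, m: 0 = out (start), 0.007 = pressed home. It needs about 4.5 N at first, snaps past half travel and then stays in by itself; the start button, linked to it inside, comes out as it goes in
- start_button (a joint): How far the start button stands out, m: 0 = in (start), 0.007 = out. Linked: always equal to stop_button. Pressing it in again pushes the stop button out
- direction_rocker (a joint): Angle of the direction rocker, rad: 0 = left end down (start), 0.4 = right end down. About 4 N at the raised end tips it; past 0.2 it snaps over and stays
- mains_rocker (a joint): Angle of the mains rocker, rad: 0 = near end down, off (start), 0.4 = far end down, on. About 4 N at the raised end tips it; past 0.2 it snaps over and stays
- stop_top (a point): Centre of the top of the stop button, the left one of the two starter buttons: a black mushroom head 32 mm across, its top 27 mm above the deck when out, 20 mm when in. It moves straight down
- start_top (a point): Centre of the flat top of the start button, the right one of the two, 55 mm to the right of the stop button: a plain black cylinder 23 mm across, top 12 mm above the deck when in, 19 mm when out
- direction_right_end (a point): On the top face of the direction rocker 4 mm in from its right end; 13 mm above the deck when up (start), about 7 mm lower when down. The rocker is black, V-shaped, 42 mm long across the machine (left-right) and 22 mm wide, hinged across its middle; its ends stay 3 mm proud of the frame when down
- direction_left_end (a point): The same point at the left end of the direction rocker, down at the start
- mains_far_end (a point): On the top face of the mains rocker 4 mm in from its far end; 14 mm above the deck when up (start), about 8 mm lower when down. The rocker is black, V-shaped, 48 mm long from near to far and 28 mm wide, the larger of the two, hinged across its middle; its ends stay 3 mm proud of the frame when down
- mains_near_end (a point): The same point at the near end of the mains rocker, down at the start
- loupe: Black eye loupe, a cup 30 mm across and 31 mm high, loose, standing on the near edge of the hone's deck to the right of the start button. Origin at the centre of its underside
- graver: Graver with a pear-shaped wooden handle, 124 mm long, 26 mm high, loose on the bench to the left of the hone. Origin at its middle underneath
- emery_stick: Flat brown emery stick, 125 mm long, 14 mm wide, 8 mm high, loose on the bench to the right of the hone. Origin at its middle underneath

How it is judged:
By the outcome, as a careful person would: the job done as asked, in the order asked, and still so for the second after the job is handed in, with the robot touching nothing.
It also fails if it takes over 45 s, if anything falls off the work surface, if the arm or the gripper's body presses on something with over 40 N, if the wrist force passes 120 N, or if a joint passes its speed limit or range.

## Working session

There is one attempt and no reset: what is moved stays moved. The work goes in short steps, Python scripts to look and compute and a tool call to move; the robot and the scene stay as the last step left them, time stands still between calls to the robot, and variables do not carry over. Pictures are saved under pics/ and viewed, at most 10 in all, crops included, and the job is handed in when it is done.

Besides the shell and the picture viewer there is one more tool, called after "Call:" as a command line: name --argument value ..., lists and objects as JSON in quotes. servo_tool: Moves the arm, as the interface text tells. Its arguments: {"type":"object","properties":{"travel":{"type":"array"},"delta_rot":{"type":"array"},"gripper":{"type":"array"},"grip_force":{"type":"number"}},"required":["travel","delta_rot","gripper"]}

```bash
mkdir -p pics
python3 - <<'E'
from plant import readout, viewer, ctrl
import cv2, numpy as np
s=readout.observe(); print(s['time'],s['tool_pos'],s['tool_rot'],s['gripper_width'],ctrl.grip_point_offset)
for n in ['top','scene']:
    p,d=viewer.capture(n); cv2.imwrite(f'pics/{n}0.png',p[:,:,::-1]); np.savez(f'{n}0.npz',p=p,d=d)
    i=viewer.camera_info(n); print(n,i)
E
```

```text
0.0 [0.27908379 0.61379458 0.22995957] [-0.66519141 -3.06980133  0.00337345] 1.0002976085007866 0.0187
top {'fx': 391.5161489540804, 'fy': 391.5161489540804, 'cx': 281.5772991995444, 'cy': 209.7533934885956, 'R': array([[-0.01387146, -0.99981749,  0.01313675],
       [-0.99455167,  0.0124385 , -0.10350006],
       [ 0.10331776, -0.01450087, -0.99454269]]), 't': array([-0.26394548,  0.5220981 ,  0.89941805])}
scene {'fx': 456.0955002802463, 'fy': 456.0955002802463, 'cx': 277.0995315178472, 'cy': 205.9539640770106, 'R': array([[-0.70039482, -0.71351241, -0.01863153],
       [-0.2963622 ,  0.31446246, -0.90182194],
       [ 0.64932006, -0.62610974, -0.43170598]]), 't': array([0.20119627, 0.31485012, 0.39613709])}
```

View pics/top0.png

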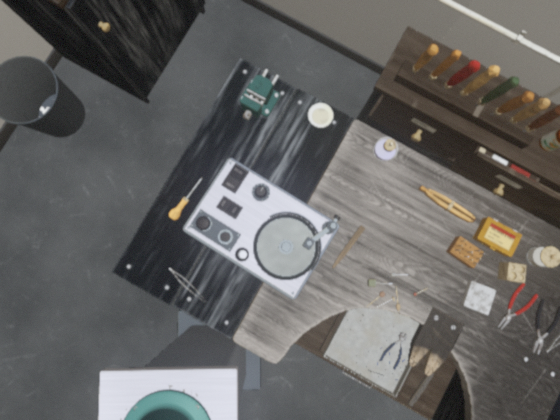

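View pics/scene0.png

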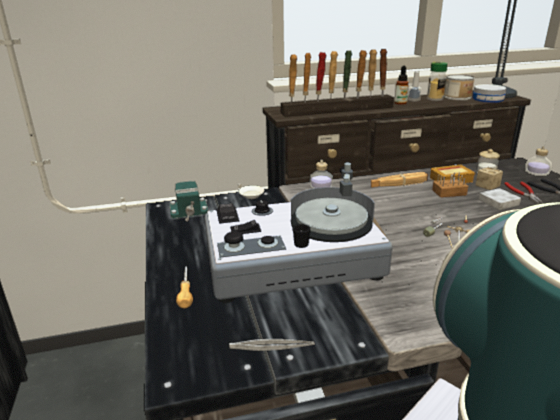

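Top view: hone at about (262,228); stop button ≈(204,222), start ≈(225,237), direction rocker ≈(229,207), mains rocker ≈(235,178), loupe ≈(243,254). I'll zoom in.

```bash
cat > h.py <<'E'
import numpy as np, cv2
from plant import viewer
def ray(n,u,v,z):
    i=viewer.camera_info(n); R=i['R'];c=-R.T@i['t']
    d=R.T@np.array([(u-i['cx'])/i['fx'],(v-i['cy'])/i['fy'],1]); return c+d*(z-c[2])/d[2]
def proj(n,X):
    i=viewer.camera_info(n); c=i['R']@X+i['t']; return np.array([c[0]/c[2]*i['fx']+i['cx'],c[1]/c[2]*i['fy']+i['cy']])
E
python3 - <<'E'
import cv2,numpy as np
from h import *
a=np.load('top0.npz');p=a['p'];d=a['d']
i=viewer.camera_info('top');v,u=np.mgrid[:420,:560]
P=np.stack([(u-i['cx'])/i['fx']*d,(v-i['cy'])/i['fy']*d,d],-1)
W=(P-i['t'])@i['R']
m=(abs(W[...,2]-.08)<.008)&(d>0)
m=m.astype('uint8'); m[:, :150]=0;m[:,360:]=0
n,l,st,c=cv2.connectedComponentsWithStats(m);k=1+st[1:,4].argmax();print(st[k])
cs,_=cv2.findContours((l==k).astype('uint8'),0,2);q=W[l==k];print('z',np.median(q[:,2]))
h=cv2.convexHull(cs[0]).reshape(-1,2)
hw=np.array([ray('top',x,y,.08)[:2] for x,y in h],'f4')
r=cv2.minAreaRect(hw);print(r)
np.save('z.npy',W)
c=p[145:305,175:350];cv2.imwrite('pics/topc.png',cv2.resize(c[:115,:120],None,fx=5,fy=5,interpolation=2)[:,:,::-1])
b=np.load('scene0.npz')['p'][185:265,200:320];cv2.imwrite('pics/scc.png',cv2.resize(b,None,fx=6,fy=6,interpolation=2)[:,:,::-1])
E
```

```text
[ 183  158  150  141 7173]
z 0.08095806646209887
((0.47603070735931396, -0.22305427491664886), (0.29419711232185364, 0.19636540114879608), 57.421897888183594)
```

View pics/topc.png

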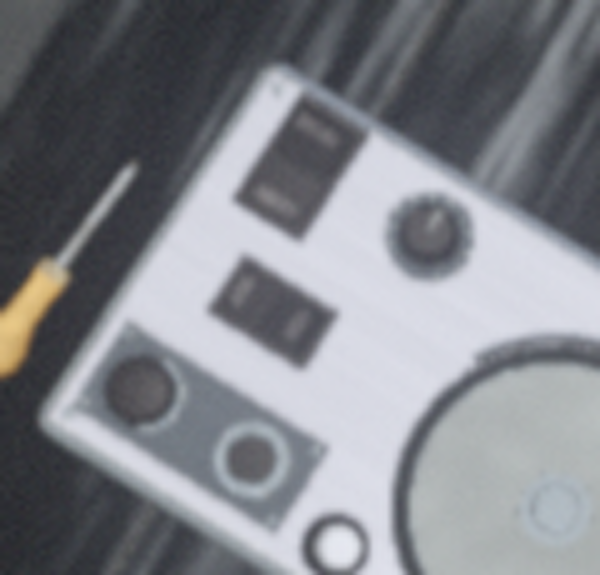

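View pics/scc.png

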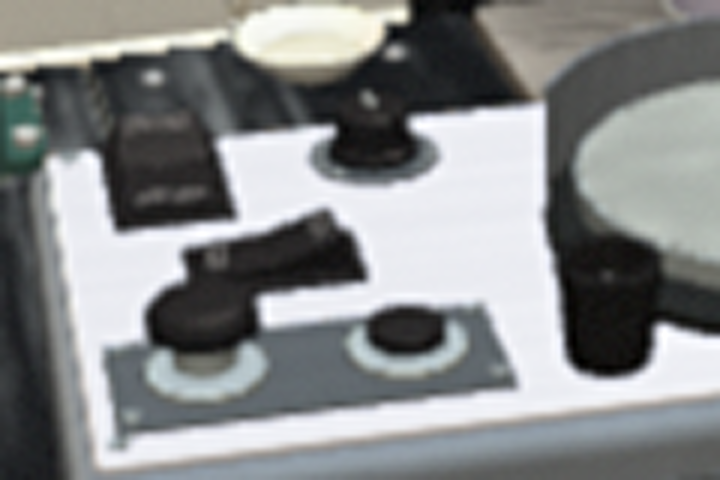

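Crop (5×, offset 175,145): stop head centre ≈(138,390), start ≈(248,459), direction frame centre ≈(274,312), mains frame centre ≈(302,166). Scene crop confirms the direction rocker's right end and the mains far end are up, with the start button in.

Run:
```python
from h import *
from plant import readout
from scipy.spatial.transform import Rotation as Ro
T=lambda x,y,z:ray('top',174.6+x/5,144.6+y/5,z)
S=lambda x,y,z:ray('scene',199.6+x/6,184.6+y/6,z)
yaw=np.deg2rad(57.42-90);X=np.array([np.cos(yaw),np.sin(yaw),0]);Y=np.array([-X[1],X[0],0])
O=np.array([.47603,-.22305,0])
def loc(p): return np.round([(p-O)@X,(p-O)@Y],4)
pts={'stop':T(138,390,.107),'start':T(248,459,.092),'dirc':T(273.5,312,.083),'mainc':T(302,166,.083)}
for k,p in pts.items(): print(k,p.round(4),loc(p))
for k,p in {'stop_s':S(202,312,.1),'start_s':S(407,325,.092),'dirR_s':S(322,222,.093),'mainfar_s':S(155,122,.094),'mainnear_s':S(172,196,.086)}.items(): print(k,p.round(4),loc(p))
a=pts['start']-pts['stop'];print('sep',np.hypot(*a[:2]),'yaw',np.arctan2(a[0],-a[1]) , yaw)
# dark-mask check of depth map
W=np.load('z.npy')
for n,p in pts.items():
    u,v=proj('top',p).astype(int);print(n,W[v,u].round(4))
pts['dirR']=pts['dirc']-Y*.017;pts['mainfar']=pts['mainc']+X*.020
s=readout.observe();R=Ro.from_rotvec(s['tool_rot']);print(R.as_matrix().round(3))
Rt=np.array([-X,Y,[0,0,-1]]).T
print('turn frac',(R.inv()*Ro.from_matrix(Rt)).as_rotvec(degrees=True)/120)
for k in ['stop','dirR','mainfar']: print(k,pts[k].round(4),'tool',R.inv().apply(np.r_[pts[k][:2],.13]-s['tool_pos']).round(4))
```

```text
stop [ 0.4847 -0.0981  0.107 ] [-0.06  0.11]
start [ 0.4549 -0.1435  0.092 ] [-0.0606  0.0557]
dirc [ 0.5206 -0.1536  0.083 ] [0.0001 0.0825]
mainc [ 0.5864 -0.1663  0.083 ] [0.0625 0.1072]
stop_s [ 0.4865 -0.0997  0.1   ] [-0.0576  0.1096]
start_s [ 0.4521 -0.1422  0.092 ] [-0.0637  0.0552]
dirR_s [ 0.5123 -0.1653  0.093 ] [-0.0005  0.0682]
mainfar_s [ 0.5991 -0.1731  0.094 ] [0.0768 0.1083]
mainnear_s [ 0.5681 -0.1542  0.086 ] [0.0405 0.1076]
sep 0.05431451016851323 yaw -0.5805834312299399 -0.5686282702997525
stop [ 0.4859 -0.098   0.1088]
start [ 0.4558 -0.1431  0.0927]
dirc [ 0.5222 -0.1536  0.0886]
mainc [ 0.5873 -0.1669  0.088 ]
[[-0.91   0.414 -0.001]
 [ 0.414  0.91  -0.002]
 [ 0.    -0.002 -1.   ]]
turn frac [-9.59959741e-04  2.79431521e-05  6.77256325e-02]
stop [ 0.4847 -0.0981  0.107 ] tool [-0.4819 -0.5628  0.1012]
dirR [ 0.5114 -0.1679  0.083 ] tool [-0.5351 -0.6153  0.1013]
mainfar [ 0.6033 -0.1771  0.083 ] tool [-0.6225 -0.5856  0.1012]
```

Call:
servo_tool --travel '[[-0.482, -0.563, 0.08], [-0.482, -0.563, 0.08], [-0.482, -0.563, 0.08], [-0.482, -0.563, 0.08], [-0.482, -0.563, 0.08], [-0.482, -0.563, 0.08], [-0.482, -0.563, 0.08], [-0.482, -0.563, 0.08], [-0.482, -0.563, 0.08], [-0.482, -0.563, 0.08], [-0.482, -0.563, 0.08], [-0.482, -0.563, 0.08], [-0.482, -0.563, 0.08], [-0.482, -0.563, 0.08], [-0.482, -0.563, 0.08], [-0.482, -0.563, 0.08]]' --delta_rot '[[0, 0, 0.068], [0, 0, 0.068], [0, 0, 0.068], [0, 0, 0.068], [0, 0, 0.068], [0, 0, 0.068], [0, 0, 0.068], [0, 0, 0.068], [0, 0, 0.068], [0, 0, 0.068], [0, 0, 0.068], [0, 0, 0.068], [0, 0, 0.068], [0, 0, 0.068], [0, 0, 0.068], [0, 0, 0.068]]' --gripper '[-1, -1, -1, -1, -1, -1, -1, -1, -1, -1, -1, -1, -1, -1, -1, -1]'

```text
time: 2.1
tool_pos: [0.485, -0.0963, 0.1514]
tool_rot: [0.879, 3.016, 0.0]
wrist_force: [0.4, -0.3, 0.6]
gripper_width: 0.003
grip_force: 0.0
```

Run:
```python
from h import *
from plant import readout
s=readout.observe();print(s['tool_pos'],s['tool_rot'],s['joints'],s['gripper_width'],s['wrist_force'])
p,d=viewer.capture('scene');b=p[120:270,170:350];cv2.imwrite('pics/s1.png',cv2.resize(b,None,fx=4,fy=4)[:,:,::-1])
i=viewer.camera_info('wrist');print(i)
```

```text
[ 0.48498526 -0.09627447  0.15141683] [8.78899201e-01 3.01597824e+00 2.22236429e-04] [-2.46438299e-01 -1.32617782e-02  2.06792388e+00  1.52960635e-04
  1.08676374e+00 -1.25018276e+00] 0.0033926811283219436 [ 0.4220901  -0.3038727   0.60028745]
{'fx': 325.19226210127806, 'fy': 325.19226210127806, 'cx': 275.99135718619874, 'cy': 203.46963878421502, 'mount': array([[-1.78179935e-04, -9.51542776e-01, -3.07516363e-01,
         7.84634676e-02],
       [ 9.99999843e-01, -3.32853271e-04,  4.50526331e-04,
        -2.42641949e-05],
       [-5.31052903e-04, -3.07516234e-01,  9.51542686e-01,
        -1.41431460e-01],
       [ 0.00000000e+00,  0.00000000e+00,  0.00000000e+00,
         1.00000000e+00]])}
```

View pics/s1.png

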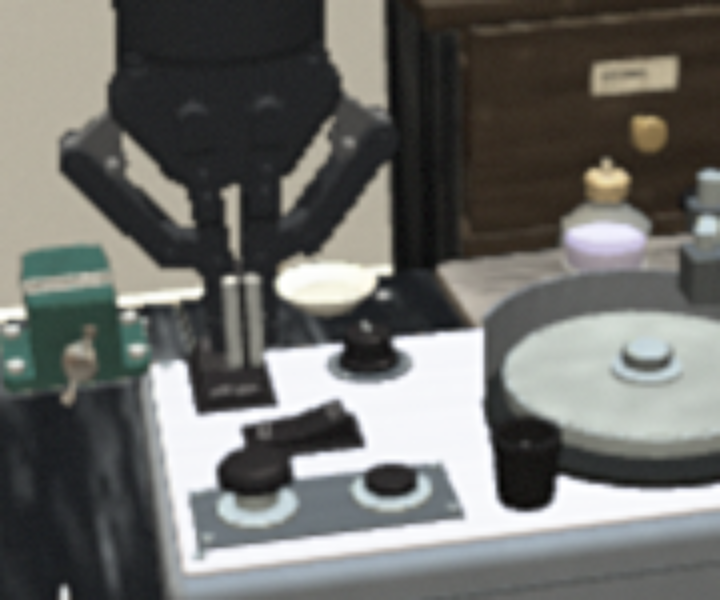

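The shut fingers stand above and slightly left of the stop button (crop (243,365) above (255,470)). Pressing in steps.

Call:
servo_tool --travel '[[0, -0.002, 0.036], [0, -0.002, 0.041], [0, -0.002, 0.044], [0, -0.002, 0.047], [0, -0.002, 0.05], [0, -0.002, 0.052], [0, -0.002, 0.052]]' --delta_rot '[[0, 0, 0], [0, 0, 0], [0, 0, 0], [0, 0, 0], [0, 0, 0], [0, 0, 0], [0, 0, 0]]' --gripper '[-1, -1, -1, -1, -1, -1, -1]'

```text
time: 3.02
tool_pos: [0.4847, -0.0995, 0.1]
tool_rot: [0.882, 3.014, 0.0]
wrist_force: [-1.6, -0.7, 5.0]
gripper_width: 0.001
grip_force: 2.0
```

Call:
servo_tool --travel '[[0, 0, 0.001], [0, 0, 0.002], [0, 0, 0.002]]' --delta_rot '[[0, 0, 0], [0, 0, 0], [0, 0, 0]]' --gripper '[-1, -1, -1]'

```text
time: 3.4
tool_pos: [0.4848, -0.0995, 0.0999]
tool_rot: [0.882, 3.014, 0.0]
wrist_force: [-6.4, 1.4, 16.5]
gripper_width: -0.0
grip_force: 8.4
```

The stop is home: hard stop at z = 0.100, 16 N. Lift and move over the direction rocker's right end, then check.

Call:
servo_tool --travel '[[0, 0, -0.04], [0, 0, -0.04], [-0.06, -0.046, -0.04], [-0.06, -0.046, -0.04], [-0.06, -0.046, -0.04], [-0.06, -0.046, -0.04]]' --delta_rot '[[0, 0, 0], [0, 0, 0], [0, 0, 0], [0, 0, 0], [0, 0, 0], [0, 0, 0]]' --gripper '[-1, -1, -1, -1, -1, -1]'

```text
time: 4.15
tool_pos: [0.5088, -0.1694, 0.1363]
tool_rot: [-0.881, -3.013, -0.001]
wrist_force: [-0.9, -1.3, -0.3]
gripper_width: -0.003
grip_force: 0.0
```

Run:
```python
from h import *
from plant import readout
s=readout.observe();t=s['tool_pos'];print(t)
yaw=-.5686;X=np.array([np.cos(yaw),np.sin(yaw)]);Y=np.array([-X[1],X[0]]);o=t[:2]-[.47603,-.22305];print('local',o@X,o@Y)
p,d=viewer.capture('scene');b=p[150:270,190:340];cv2.imwrite('pics/s2.png',cv2.resize(b,None,fx=5,fy=5)[:,:,::-1])
```

```text
[ 0.50880933 -0.16939347  0.13632354]
local -0.0012698296217479432 0.0628641033653983
```

View pics/s2.png

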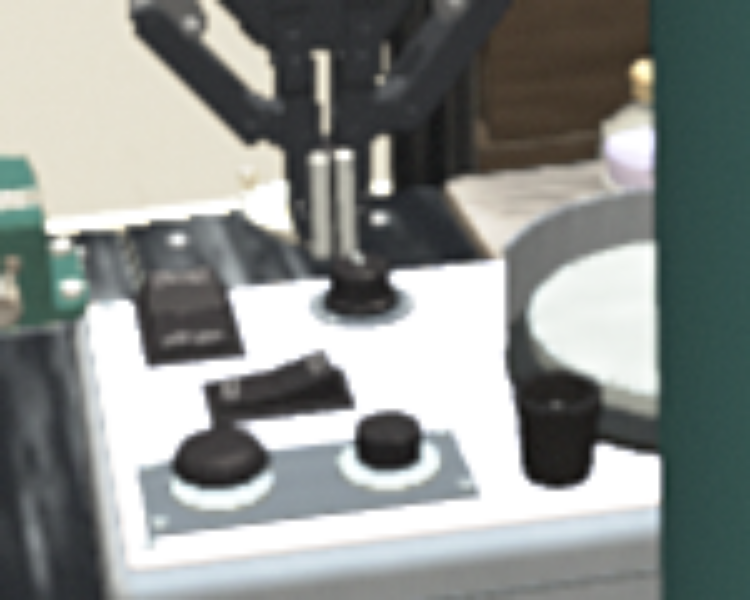

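Stop is in and start is out ((220,455), (388,435)); the finger is over the raised right end (325,360). Press.

Call:
servo_tool --travel '[[0, 0, 0.036], [0, 0, 0.041], [0, 0, 0.044], [0, 0, 0.047], [0, 0, 0.049], [0, 0, 0.051], [0, 0, 0.051]]' --delta_rot '[[0, 0, 0], [0, 0, 0], [0, 0, 0], [0, 0, 0], [0, 0, 0], [0, 0, 0], [0, 0, 0]]' --gripper '[-1, -1, -1, -1, -1, -1, -1]'

```text
time: 5.08
tool_pos: [0.5105, -0.1706, 0.0867]
tool_rot: [0.882, 3.014, 0.0]
wrist_force: [0.8, -0.4, 0.4]
gripper_width: -0.001
grip_force: 0.5
```

Call:
servo_tool --travel '[[0, 0, 0.001], [0, 0, 0.002], [0, 0, 0.002]]' --delta_rot '[[0, 0, 0], [0, 0, 0], [0, 0, 0]]' --gripper '[-1, -1, -1]'

```text
time: 5.45
tool_pos: [0.5107, -0.1706, 0.0863]
tool_rot: [0.882, 3.014, 0.0]
wrist_force: [-3.4, 0.5, 12.0]
gripper_width: -0.001
grip_force: 5.8
```

Call:
servo_tool --travel '[[0, 0, -0.04], [0, 0, -0.04], [-0.083, 0.045, -0.04], [-0.083, 0.045, -0.04], [-0.083, 0.045, -0.04], [-0.083, 0.045, -0.04]]' --delta_rot '[[0, 0, 0], [0, 0, 0], [0, 0, 0], [0, 0, 0], [0, 0, 0], [0, 0, 0]]' --gripper '[-1, -1, -1, -1, -1, -1]'

```text
time: 6.2
tool_pos: [0.6026, -0.1768, 0.1228]
tool_rot: [-0.881, -3.012, -0.0]
wrist_force: [-0.6, -0.0, -0.5]
gripper_width: 0.002
grip_force: 0.0
```

Run:
```python
from h import *
from plant import readout
s=readout.observe();t=s['tool_pos'];print(t)
yaw=-.5686;X=np.array([np.cos(yaw),np.sin(yaw)]);Y=np.array([-X[1],X[0]]);o=t[:2]-[.47603,-.22305];print('local',o@X,o@Y)
p,d=viewer.capture('scene');b=p[150:270,190:340];cv2.imwrite('pics/s3.png',cv2.resize(b,None,fx=5,fy=5)[:,:,::-1])
```

```text
[ 0.60263369 -0.17679013  0.12282101]
local 0.08177455221250274 0.10715125871841928
```

View pics/s3.png

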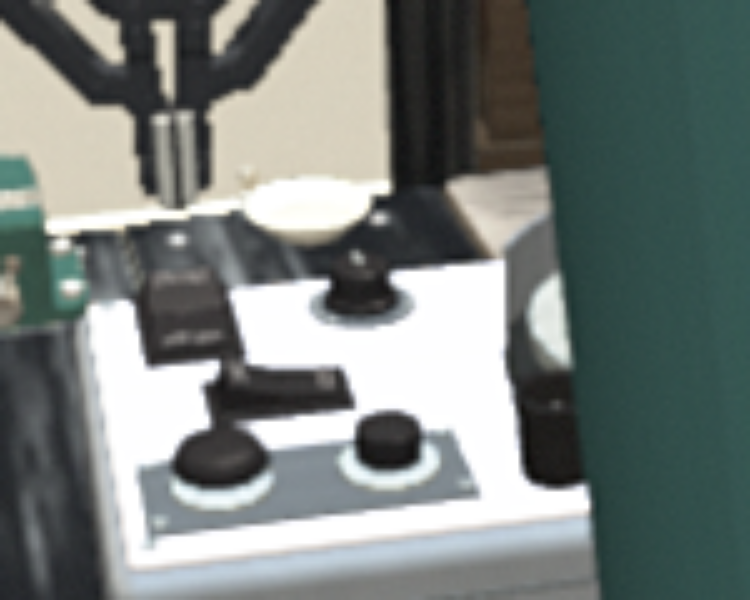

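The direction rocker has flipped (left end up at (235,372)), and the finger is over the mains far end. Press.

Call:
servo_tool --travel '[[-0.002, 0, 0.024], [-0.002, 0, 0.028], [-0.002, 0, 0.031], [-0.002, 0, 0.034], [-0.002, 0, 0.036], [-0.002, 0, 0.038], [-0.002, 0, 0.038]]' --delta_rot '[[0, 0, 0], [0, 0, 0], [0, 0, 0], [0, 0, 0], [0, 0, 0], [0, 0, 0], [0, 0, 0]]' --gripper '[-1, -1, -1, -1, -1, -1, -1]'

```text
time: 7.12
tool_pos: [0.6059, -0.1783, 0.0866]
tool_rot: [0.882, 3.015, 0.0]
wrist_force: [-0.8, -0.0, 0.9]
gripper_width: -0.0
grip_force: 0.7
```

Call:
servo_tool --travel '[[0, 0, 0.001], [0, 0, 0.002], [0, 0, 0.002]]' --delta_rot '[[0, 0, 0], [0, 0, 0], [0, 0, 0]]' --gripper '[-1, -1, -1]'

```text
time: 7.5
tool_pos: [0.6061, -0.1783, 0.0863]
tool_rot: [0.882, 3.015, 0.0]
wrist_force: [-4.1, 2.3, 10.5]
gripper_width: 0.001
grip_force: 4.9
```

Call:
servo_tool --travel '[[0, 0, -0.05], [0, 0, -0.1], [0, 0, -0.12], [0, 0, -0.12], [0, 0, -0.12]]' --delta_rot '[[0, 0, 0], [0, 0, 0], [0, 0, 0], [0, 0, 0], [0, 0, 0]]' --gripper '[-1, -1, -1, -1, -1]'

```text
time: 8.12
tool_pos: [0.6043, -0.1778, 0.2017]
tool_rot: [-0.881, -3.012, -0.0]
wrist_force: [-0.7, -0.5, -0.2]
gripper_width: 0.002
grip_force: 0.0
```

Run:
```python
from h import *
p,d=viewer.capture('scene');b=p[150:270,190:340];cv2.imwrite('pics/s4.png',cv2.resize(b,None,fx=5,fy=5)[:,:,::-1])
```

```text
(no output)
```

View pics/s4.png

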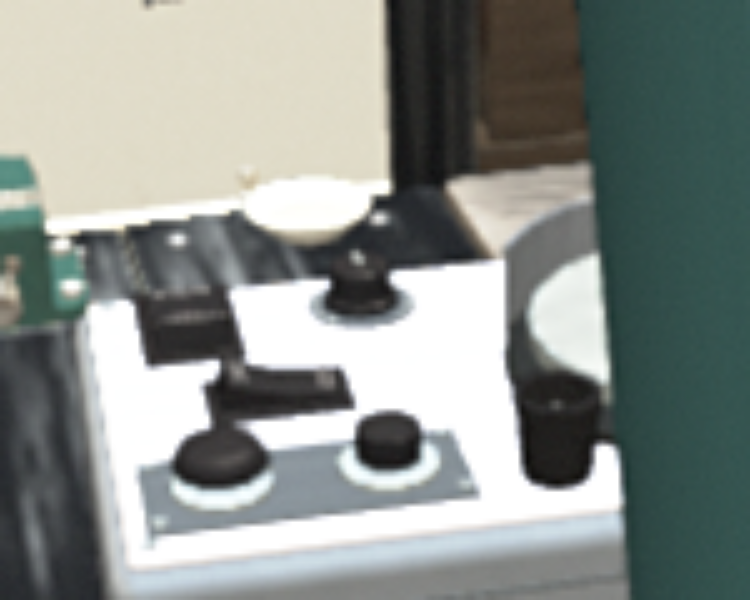

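Mains rocker is flipped too (near end now raised at (190,320)), direction rocker and stop are still set, and the loupe is in place.

```bash
python3 -c "
from plant import ticket
print(ticket.finish_job())"
```

```text
the job is handed in; nothing more can be done
None
```

I pressed the stop button home, tipped the direction rocker right end down, then switched the mains on. The last picture showed all three set and the loupe in place, and I handed the job in at about 8 s.

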